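Hang the puppet head on the eye bolt by its spring hook

TASK

Take the helmeted puppet head by the wooden grip of its carrying iron, lift it out of its block and clip the iron's spring hook onto the eye bolt of the hanging stand: push the sprung gate open against the ring, gently, until the ring is in the hook and the gate has snapped shut. Leave the head hanging freely from the eye bolt, let go, and disturb neither the bare head nor the varnish jar.

Things in the scene. Friction and masses are not known exactly. Their poses are not given: they have to be found in the camera images.
- grip (a point): Centre of the wooden grip (18 mm square, 66 mm tall, upright) atop the loose carrying iron (0.28 to 0.45 kg): grip, steel spring hook, brass-helmeted puppet head 60 mm wide, then a 10 mm pin standing in its block. Lift straight up to free it. Axes of the iron, for all its points: z up along it, x to the hook's gate side, square with the grip's flats; grip, head and pin lie on one axis.
- crook (a point): Point on the iron's axis, 62 mm below the grip's centre: where the middle of a 6 mm ring bar lies when the iron hangs. The hook lies in the xz plane, of 9 mm round bar: spine at x -11.5 mm, a bow over this point, nose at x +11.5 mm; 14 mm wide inside. A ring bar enters from +x below the nose, pushing the gate in, then goes up into the bow, and the gate snaps shut below it.
- nose_end (a point): The downward end of the hook's nose (9 mm square, milled flat), 11.5 mm to +x of the iron's axis and 11.5 mm below the crook. The mouth, closed by the gate (a 5 mm round bar), reaches from here straight down to the gate's pivot, 42 mm below the crook.
- foot (a point): Lower end of the pin below the head, 178 mm below the crook and 240 mm below the grip's centre. The pin is 26 mm long; the collar above it, 42 mm wide, rests on the block.
- gate (a joint): Opening of the hook's sprung gate, rad: 0 shut against the nose, 0.63 fully in (hard stop, its end at the spine). About 2 N at its upper end starts it, 3 to 5 N holds it fully in; it springs shut by itself.
- stand: Fixed hanging stand. Origin on the bench below the front face of its upright wooden post (40 mm wide, 34 mm deep, 232 mm high); -x points out of that face to the free room, z up. Its steel foot plate, 8 mm thick and 130 mm wide, reaches 130 mm out in front of the post.
- eye_root (a point): Where the eye bolt enters the post's front face, 205 mm above the bench; axes as the stand. The bolt sticks out along -x and ends in a level ring of 6 mm bar, 27 mm inside, at this height. How far it is screwed in differs and is not reported: the middle of the ring bar at its outermost point is 50 to 95 mm from the face, to be felt for (or seen).
- block: Fixed wooden block 80 x 80 x 50 mm that holds the iron's pin in a 30 mm deep, 14 mm wide hole at its middle. Origin at the centre of its underside. The collar below the head rests on its top.
- bare_head: The other puppet head, of bare wood, without helmet, hook or iron, about 112 mm tall and 57 mm wide, loose, upright in a block of the same kind. To be left alone. Origin at the foot of its pin, z up.
- varnish_jar: Loose amber glass jar with a lid, 56 mm wide, 75 mm tall, standing on the bench. To be left alone. Origin at the centre of its underside, z up.

How it is judged (in metres and radians):
On the way, in this order (a step that is already met when the one before it is completed fails the run):
1. the iron is lifted out of its block (height (world z) of grip above 0.288 m and contact force between iron and block below 0.1 N), for 0.1 s.
2. the gate is pushed open against the eye bolt (value of joint gate above 0.3 rad and contact force between iron and stand above 1.5 N), for 0.05 s.
At the end, for the whole second after the job is handed in: The iron hangs on the eye bolt, ring bar in the bow of its hook (crook within 6 mm of the ring's height, 25 to 107 mm out from the post, within 25 mm sideways), gate shut (under 0.08 rad), iron upright within 0.25 rad, at rest (under 0.05 m/s), carried by the stand and let go (value of joint gate below 0.08 rad and z of crook in the frame of eye_root between -0.006 and 0.006 m and x of crook in the frame of eye_root between -0.107 and -0.025 m and y of crook in the frame of eye_root between -0.025 and 0.025 m and angle between crook's own z axis and vertical below 0.25 rad and contact force between iron and stand above 1 N and linear speed of iron below 0.05 m/s); the robot touches nothing.
It fails at once if the iron is pressed against the eye bolt or stand with more than 25 N (contact force between iron and stand above 25 N).
It fails at once if the bare head is disturbed (moved more than 25 mm) (distance of bare_head from where it was at the start of the episode above 0.025 m).
It fails at once if the varnish jar is disturbed (moved more than 25 mm) (distance of varnish_jar from where it was at the start of the episode above 0.025 m).
It also fails if it takes over 51 s, if anything falls off the work surface, if the arm or the gripper's body presses on something with over 40 N, if the wrist force passes 120 N, or if a joint passes its speed limit or range.

ROBOT

A 7-joint arm with a two-finger parallel gripper is mounted at the origin on the work surface. World frame = base frame: x ahead of the robot, y to its left, z up, the work surface at z = 0. Lengths are in mm, angles in rad, forces in N, time in s.
With the tool pointing down it reaches from about 400 to 875 mm from the base axis. Payload 6.5 kg.
Tool frame: the origin (TCP) lies between the finger pads; the fingertips stand 8 mm ahead of it and the grasp point (between the pads) lies 11 mm behind it; z points along the fingers, x is the direction in which the jaws open and shut, and the axes are right-handed (so a half turn about z gives the same grasp; the last joint's range is limited). The gripper opens to 85 mm and grips with 20 to 120 N. Pads are 22 mm wide; open, the fingers measure 114 mm over their backs; the gripper's body (76 mm by 85 mm) begins 54 mm behind the grasp point. The pads swing forward as they close: fully open they stand 13 mm farther back than shut.
Start: joints at [-1.201, 0.536, -0.004, 1.538, 0.003, 1.067, -0.071], TCP at [274.382, 589.241, 239.29] pointing down, gripper open.
Joint ranges: [-2.7, 2.7], [-0.37, 2.16], [-1.27, 1.26], [0.24, 2.4], [-1.31, 4.45], [0.19, 1.91], [-2.76, 2.76]. Speed limits (rad/s): [2.39, 2.39, 3.14, 3.14, 3.14, 3.14, 3.14].

INTERFACE

Orientations are given as a rotation vector (axis times angle).
In Python, from workcell import manip gives the robot as it stands. The module is installed in compiled form; this text tells all that it offers. Calls block until the motion is done:
- manip.move_pose(position, orientation): joint-space move of the TCP to a pose.
- manip.move_linear(position, ori=None, speed=150, contact_N=None): straight line of the TCP; ori=None keeps the orientation; speed is the mean speed in mm/s. With contact_N (N) it stops when the force on the tool has changed by that much, and returns True; else False.
- manip.set_joints(angles): joint-space move.
- manip.grip(opening): finger opening in mm; the grip force is fixed at half the most; returns when the fingers have stopped.
- manip.dwell(seconds).
- manip.ik(position, orientation): joint angles nearest the present ones, or None.
- manip.get_state(): the state.
- manip.grab_frame(name): name is "scene" or "side" or "wrist"; returns a dict with "image" (480x640x3 uint8, red, green, blue), "z_map" (480x640 float32, mm along the optical axis (not along the pixel's ray), 0 where there is no reading), "fx", "fy", "cx", "cy" (pixels), "k1" (the pictures are not rectified: a ray, as slopes to the right and down, at radius r is drawn at 1 + k1 r^2 times it, then the intrinsics apply), "extrinsics" (4x4, takes a point from camera to world coordinates). Camera axes: x right, y down, z forward; pixel columns grow to the right and rows downward; lengths in mm; the calibration is good to about 2 mm. A picture is of the moment at which its call begins.
A pose or a line that the arm cannot do raises manip.MotionError and nothing moves.
- manip.close_job(): hands the job in, once; it reports no verdict.
Trained networks look in a picture, given as the dict that the camera call returned (one of the last four; its "shot" number tells which), for a name from the list of things; names that differ only in an ending like _2 or _b are one class to them, and where a whole thing is asked for, a point or a joint stands for the part that bears it (a point fixed in the world has none). Each returns a list of dicts, best first, with "confidence" (0 to 1); they miss things now and then, are a little off and sometimes report something else, mostly with a low value. They report only what shows in the picture. A call takes as long as a camera call.
- manip.spot_in(label, picture): "extent" ([left, top, right, bottom] as shares, 0 to 1, of the picture: columns of its width, rows of its height, round what is visible of it).
- manip.cut_out(label, picture): "pixels" (480x640 bool, what is visible of it) and "extent" ([left, top, right, bottom] as shares, 0 to 1, of the picture: columns of its width, rows of its height, round what is visible of it).
- manip.spot_point(label, picture): "at" ([row, column] as shares, 0 to 1, of the picture: columns of its width, rows of its height: a listed point, or the origin of a listed thing).
The state is a dict: "t": time; "joint_pos": joint angles; "joint_velocities": joint speeds; "joint_efforts": joint torques, N m; "ee_pos": TCP position; "orientation": TCP orientation; "wrist_force": force on the tool from outside, world axes, zero at the start; "wrist_torque": the same for the moment, N m; "gripper_width": finger opening in mm.
Only numpy, scipy, OpenCV 4.12 (cv2) and the standard library are available. Lean on these libraries where they do the work, as an engineer would, in place of code of your own. Each camera call takes 0.05 s, during which the arm holds its last target.

## Working session

There is one attempt and no reset: what is moved stays moved. The work goes in short steps, each a Python script; the robot and the scene stay as the last script left them, time stands still between calls to the robot, and variables do not carry over. Pictures are saved under pics/ and viewed, and the job is handed in when it is done.

```bash
ls; mkdir -p pics; cat > h.py <<'E'
import numpy as np, cv2
from workcell import manip
def save(f,n): cv2.imwrite('pics/'+n+'.png', f['image'][:,:,::-1])
def K(f): return np.array([[f['fx'],0,f['cx']],[0,f['fy'],f['cy']],[0,0,1.]])
def und(f,rc):
    rc=np.atleast_2d(rc).astype(float)
    d=np.stack([(rc[:,1]-f['cx'])/f['fx'],(rc[:,0]-f['cy'])/f['fy']],1)
    u=d.copy()
    for _ in range(20): u=d/(1+f['k1']*(u**2).sum(1,keepdims=True))
    return u
def px2w(f,rc,z=None):
    u=und(f,rc); rc=np.atleast_2d(rc).astype(int)
    if z is None: z=f['z_map'][rc[:,0],rc[:,1]]
    p=np.c_[u,np.ones(len(u))]*np.reshape(z,(-1,1))
    E=np.array(f['extrinsics']); return p@E[:3,:3].T+E[:3,3]
def ray(f,rc):
    E=np.array(f['extrinsics']); u=und(f,rc); return E[:3,3], np.c_[u,np.ones(len(u))]@E[:3,:3].T
def atz(f,rc,z):
    o,d=ray(f,rc); return o+d*((z-o[2])/d[:,2])[:,None]
def w2px(f,P):
    E=np.array(f['extrinsics']); p=(np.atleast_2d(P)-E[:3,3])@E[:3,:3]; u=p[:,:2]/p[:,2:]
    u=u*(1+f['k1']*(u**2).sum(1,keepdims=True)); return np.c_[u[:,1]*f['fy']+f['cy'],u[:,0]*f['fx']+f['cx']]
def tri(f1,a,f2,b):
    o1,d1=ray(f1,a);o2,d2=ray(f2,b);d1=d1[0]/np.linalg.norm(d1);d2=d2[0]/np.linalg.norm(d2)
    A=np.stack([d1,-d2],1);s=np.linalg.lstsq(A,o2-o1,rcond=None)[0]
    p,q=o1+s[0]*d1,o2+s[1]*d2
    return (p+q)/2,np.linalg.norm(p-q)
E
python3 - <<'E'
from h import *
np.set_printoptions(precision=1,suppress=True)
fs={n:manip.grab_frame(n) for n in('scene','side','wrist')}
for n,f in fs.items():
    save(f,n+'0'); print(n,f['fx'],f['k1'],np.array(f['extrinsics'])[:3].tolist())
    for l in ('grip','crook','nose_end','foot','stand','eye_root','block','bare_head','varnish_jar'):
        r=manip.spot_point(l,f)
        for x in r[:2]:
            rc=np.array(x['at'])*[480,640]; 
            print(l,x['confidence'],rc,px2w(f,np.clip(rc,0,[479,639]))[0])
s=manip.get_state();print(s)
E
```

```text
pics
scene 486.46961765862267 0.03884310760068421 [[0.71730086094514, 0.5799807044849251, -0.38613709652470674, 921.7646652156524], [0.6966510446668871, -0.606938901479196, 0.3824950873354602, -325.1104158577059], [-0.012521854970228603, -0.5433668671315878, -0.8394019602381851, 929.3816816178701]]
grip 0.88 [227.4 211. ] [ 459.  -137.8  272.4]
crook 0.79 [244.6 217.2] [ 457.5 -137.7  218.4]
nose_end 0.83 [245.9 225.7] [ 460.3 -124.9  202.6]
foot 0.71 [293.3 235.2] [ 468.  -142.8   54.4]
stand 0.74 [226.3 389.6] [567.4 225.5   5.6]
eye_root 0.9 [166.4 402.4] [573.1 226.9 213.3]
block 0.71 [294.6 238.4] [ 473.3 -139.7   51.1]
bare_head 0.74 [358.2 267. ] [ 631.5 -195.9  102.5]
varnish_jar 0.69 [324.8 377.7] [718.    5.7  49.5]
side 493.6771085620772 -0.01456983359799181 [[-0.9236629012537992, -0.25953109656370843, 0.28194051635735845, 335.9049589102024], [-0.3829435625351325, 0.652359007975996, -0.6540504205529384, 575.3463376056744], [-0.014180012705067668, -0.712089414771076, -0.7019455766729147, 741.1621045070412]]
grip 0.93 [154.5 429.1] [ 447.  -121.8  275.2]
crook 0.89 [185.9 42
[... 421 characters left out ...]
345.9169006819461 -0.031965558063562945 [[0.42150785936070106, 0.8589528290370188, 0.29074243238037756, 198.38050679848303], [0.9068244270834891, -0.3989860756131709, -0.1359395818424481, 623.9355390025661], [-0.0007635062920055792, 0.3209519418169956, -0.9470951737296728, 373.1144931302525]]
{'t': 1.5, 'joint_pos': array([-1.2,  0.5, -0. ,  1.5,  0. ,  1.1, -0.1]), 'joint_velocities': array([-0.,  0.,  0., -0., -0., -0., -0.]), 'joint_efforts': array([  0. , -58.3,   1. , -25.9,   0. ,   0. ,   0. ]), 'ee_pos': array([274.4, 589.2, 239.3]), 'orientation': array([2.6, 1.7, 0. ]), 'wrist_force': array([-0.6, -0.9, -0.6]), 'wrist_torque': array([0., 0., 0.]), 'gripper_width': 85.2499922797292}
```

View images.

View pics/scene0.png

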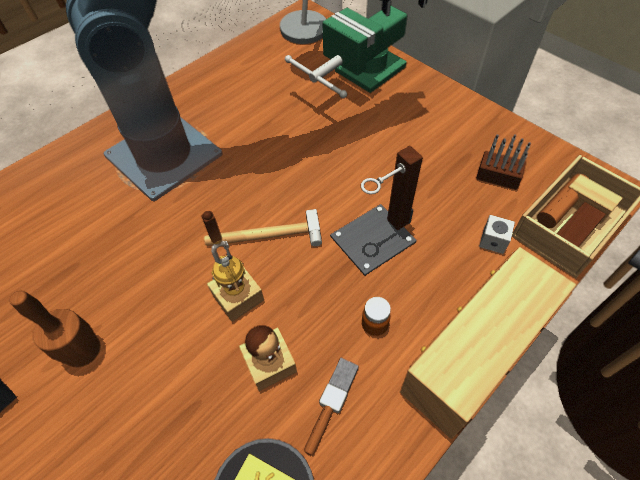

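View pics/side0.png

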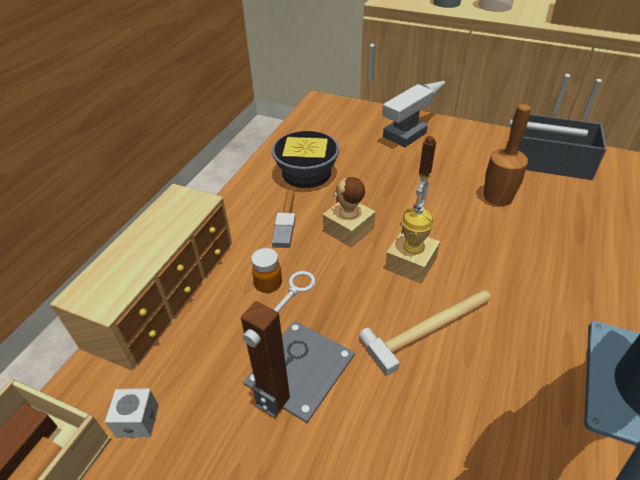

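View pics/wrist0.png

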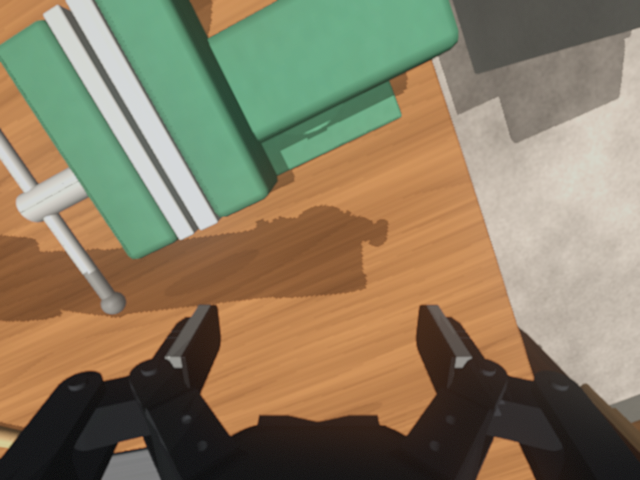

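```bash
python3 - <<'E'
import cv2,numpy as np
s=cv2.imread('pics/scene0.png');d=cv2.imread('pics/side0.png')
def c(i,x,y,w,h,k): return cv2.resize(i[y:y+h,x:x+w],None,fx=k,fy=k,interpolation=cv2.INTER_CUBIC)
cv2.imwrite('pics/c1.png',np.hstack([c(s,180,200,100,120,4),c(d,375,125,100,120,4)])) 
cv2.imwrite('pics/c2.png',np.hstack([c(s,325,140,100,140,4),c(d,240,260,120,160,3.5)]))if 0 else None
cv2.imwrite('pics/c2.png',c(s,325,140,110,140,4));cv2.imwrite('pics/c3.png',c(d,235,260,130,160,3.7))
E
python3 - <<'E'
from h import *
np.set_printoptions(precision=1,suppress=True)
a=manip.grab_frame('scene');b=manip.grab_frame('side')
P={}
for l in ('grip','crook','nose_end','foot','eye_root','stand','block','bare_head','varnish_jar'):
    x=np.array(manip.spot_point(l,a)[0]['at'])*[480,640];y=np.array(manip.spot_point(l,b)[0]['at'])*[480,640]
    print(l,x,y,*tri(a,x,b,y))
print(manip.get_state()['t'])
import pickle;pickle.dump((a,b),open('f0.pkl','wb'))
E
```

```text
grip [227.8 210.3] [153.7 426.2] [ 454.3 -137.1  265.6] 0.5625325137644204
crook [246.6 216.3] [184.9 423.5] [ 449.9 -136.7  201.5] 2.2179829705332095
nose_end [245.4 226. ] [198.  420.4] [ 449.2 -118.8  185.1] 1.1960645766493343
foot [294.1 235.1] [254.4 413.2] [ 451.2 -138.1   22.2] 2.7831463412817707
eye_root [165.1 400.7] [319.9 272.6] [564.1 233.1 205.3] 1.48329090908721
stand [227.4 387.9] [393.2 279.5] [568.3 227.5  -1.4] 10.584420455818535
block [294.9 238.7] [262.8 411.6] [ 450.2 -130.4    5.5] 1.8871461573994017
bare_head [358.2 267.2] [221.7 350. ] [ 604.  -183.5   23.9] 0.2819263616666568
varnish_jar [323.5 379.9] [282.1 268.8] [703.7  25.5   2.7] 11.437098812019913
2.5
```

View pics/c1.png

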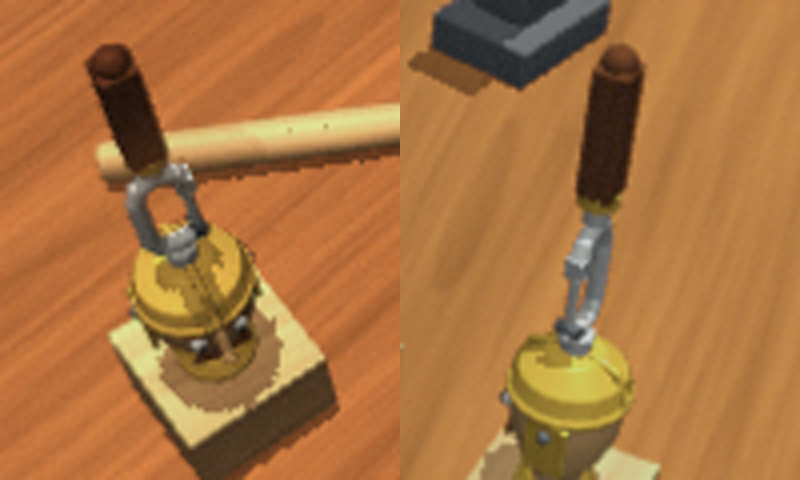

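View pics/c2.png

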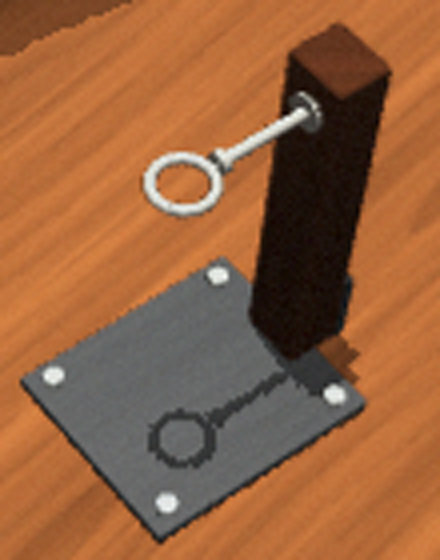

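View pics/c3.png

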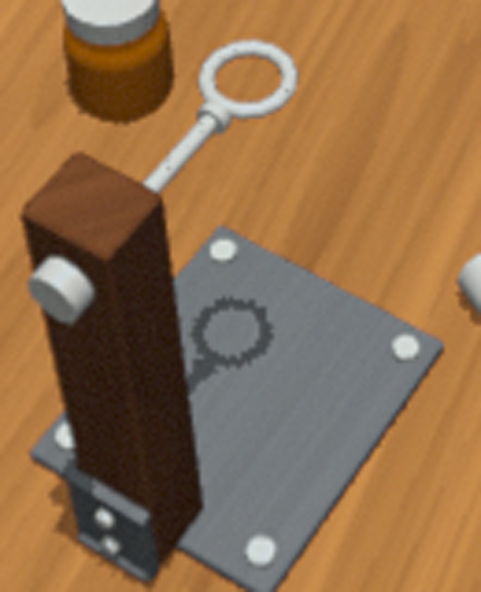

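```bash
python3 - <<'E'
from h import *
import pickle
np.set_printoptions(precision=1,suppress=True)
a,b=pickle.load(open('f0.pkl','rb'))
sc=lambda u,v:[140+v/4-.375,325+u/4-.375]
sd=lambda u,v:[260+v/3.7-.36,235+u/3.7-.36]
print('ring c',*tri(a,sc(183,183),b,sd(249,78)))
print('scene z205', atz(a,[sc(183,183),sc(305,112)],205.), 'side',atz(b,[sd(249,78)],205.))
S=atz(a,[sc(25,383),sc(162,533),sc(364,403),sc(222,258)],8.);print('plate scene',S)
B=atz(a,[sc(54,375),sc(167,503),sc(335,394),sc(219,275)],10.);print('bolts scene',B)
D=atz(b,[sd(222,248),sd(405,345),sd(261,548)],10.);print('bolts side',D)
for f,n in((a,'scene'),(b,'side')):
    for l in('grip','stand','eye_root','block'):
        r=manip.cut_out(l,f)
        if not r: print(n,l,'none');continue
        m=r[0]['pixels'];ij=np.argwhere(m&(f['z_map']>0));p=px2w(f,ij)
        print(n,l,r[0]['confidence'],len(ij),p.min(0),p.max(0))
        np.save(f'm_{n}_{l}.npy',p)
        if l=='block':
            t=p[abs(p[:,2]-50)<4][:,:2].astype(np.float32); print('  top rect',cv2.minAreaRect(t))
        if l=='stand':
            t=p[abs(p[:,2]-8)<4][:,:2].astype(np.float32); print('  plate rect',cv2.minAreaRect(t))
            t=p[abs(p[:,2]-232)<4][:,:2].astype(np.float32); print('  post top rect',len(t),cv2.minAreaRect(t) if len(t) else '')
            t=p[abs(p[:,2]-205)<7]; print('  near205',len(t),t.min(0),t.max(0))
E
```

```text
ring c [555.7 154.  205.4] 0.20862069994165533
scene z205 [[555.4 154.2 205. ]
 [569.  228.9 205. ]] side [[556.  153.7 205. ]]
plate scene [[488.  112.7   8. ]
 [609.5  93.6   8. ]
 [635.6 234.9   8. ]
 [510.5 257.5   8. ]]
bolts scene [[497.1 127.1  10. ]
 [599.7 108.6  10. ]
 [620.6 227.2  10. ]
 [518.4 245.5  10. ]]
bolts side [[602.3 106.3  10. ]
 [499.2 124.7  10. ]
 [520.  243.   10. ]]
scene grip none
scene stand 0.7 5297 [427.1  91.2  -3.3] [635.7 461.7 235.6]
  plate rect ((548.4782104492188, 272.45831298828125), (173.37060546875, 364.13629150390625), 0.7922950983047485)
  post top rect 284 ((573.741455078125, 245.46678161621094), (35.8015022277832, 41.349037170410156), 81.208251953125)
  near205 349 [539.3 133.7 198. ] [594.7 259.3 212. ]
scene eye_root 0.67 5309 [431.6  89.8  -3.8] [635.7 447.3 235.6]
scene block 0.76 1289 [ 390.7 -178.4   -2.6] [497.7 -80.3  99.1]
  top rect ((452.52813720703125, -133.52578735351562), (79.87417602539062, 81.98487854003906), 82.15093994140625)
side grip 0.63 1851 [ 421.6 -433.1   -2.9] [510.3 -99.3 303.3]
side stand 0.96 8707 [483.5 -27.8  -3.5] [695.1 277.  235.3]
  plate rect ((561.2652587890625, 188.36888122558594), (173.53709411621094, 131.18679809570312), 80.25965881347656)
  post top rect 673 ((571.9534301757812, 248.9386749267578), (33.751708984375, 40.3115119934082), 80.53401184082031)
  near205 675 [536.2 137.2 198.1] [594.1 277.  212. ]
side eye_root 0.89 8513 [484.6  -5.6  -1.5] [661.5 277.  235.3]
side block 0.87 1562 [ 406.6 -212.8   -0.9] [502.4 -84.   88.3]
  top rect ((451.69085693359375, -131.07643127441406), (83.28559875488281, 81.42648315429688), 83.08577728271484)
```

```bash
cat >> h.py <<'E'
def down(yaw): # tool z down, tool x at yaw (deg)
    h=np.radians(yaw)/2; return np.pi*np.array([np.cos(h),np.sin(h),0])
E
python3 - <<'E'
from h import *
np.set_printoptions(precision=2,suppress=True)
from scipy.spatial.transform import Rotation as R
s=manip.get_state();print(s['orientation'],R.from_rotvec(s['orientation']).as_matrix())
E_=np.array(manip.grab_frame('wrist')['extrinsics']);M=R.from_rotvec(s['orientation']).as_matrix()
print('cam in tool',M.T@(E_[:3,3]-s['ee_pos']),M.T@E_[:3,:3])
for y in (90,-90,0,180,80,-100):
    print(y,manip.ik([453,-136,380],down(y)),manip.ik([453,-136,260],down(y)),manip.ik([552,130,300],down(y)))
E
```

```text
[2.65 1.69 0.  ] [[ 0.42  0.91  0.  ]
 [ 0.91 -0.42 -0.  ]
 [-0.    0.   -1.  ]]
cam in tool [  -0.28  -83.56 -134.62] [[ 1.    0.    0.  ]
 [-0.    0.95  0.32]
 [-0.   -0.32  0.95]]
90 [-0.48  0.09  0.74  1.83 -0.07  1.24  1.85] [-0.33  0.23  0.61  2.   -0.16  0.96  1.93] [-0.43  0.33  0.15  1.7  -0.06  1.11  1.31]
-90 [-0.8   0.13  1.12  1.84 -0.12  1.24 -1.21] [-0.64  0.32  1.02  2.01 -0.32  0.99 -1.03] [-0.85  0.4   0.72  1.73 -0.28  1.13 -1.62]
0 [-0.59  0.1   0.87  1.84 -0.08  1.24  0.3 ] [-0.48  0.26  0.8   2.   -0.22  0.97  0.43] [-0.66  0.35  0.45  1.72 -0.17  1.11 -0.16]
180 [-0.87  0.15  1.21  1.84 -0.15  1.25 -2.75] [-0.7   0.35  1.11  2.01 -0.38  1.   -2.54] [ 0.45  0.55 -1.07  1.65  0.5   1.25  2.41]
80 [-0.49  0.09  0.75  1.83 -0.07  1.24  1.68] [-0.34  0.23  0.62  2.   -0.16  0.96  1.76] [-0.46  0.33  0.19  1.7  -0.07  1.11  1.15]
-100 [-0.79  0.13  1.1   1.84 -0.12  1.24 -1.39] [-0.65  0.33  1.04  2.01 -0.34  0.99 -1.19] [-0.87  0.4   0.75  1.73 -0.3   1.13 -1.78]
```

```bash
python3 - <<'E'
from h import *
import pickle
np.set_printoptions(precision=1,suppress=True)
p=manip.get_state()['ee_pos']
manip.move_linear([p[0],p[1],390],speed=250)
manip.move_pose([453,-136,395],down(90))
w=manip.grab_frame('wrist');save(w,'w1');pickle.dump(w,open('w1.pkl','wb'))
s=manip.get_state();print(s['t'],s['ee_pos'])
for l in ('grip','crook','nose_end'):
    for x in manip.spot_point(l,w)[:2]:
        rc=np.array(x['at'])*[480,640]; print(l,x['confidence'],rc,px2w(w,rc)[0])
print(w2px(w,[[454,-137,297],[454,-137,264],[450,-137,202]]))
E
```

```text
6.3917 [ 453.3 -135.3  395. ]
grip 0.69 [225.8 320.5] [ 442.5 -133.1  288.8]
crook 0.79 [207.6 318.7] [ 441.8 -134.2  236.3]
nose_end 0.69 [206.1 334.7] [ 450.1 -118.3  195.9]
[[244.6 315. ]
 [230.6 315.3]
 [207.4 315.8]]
```

View pics/w1.png

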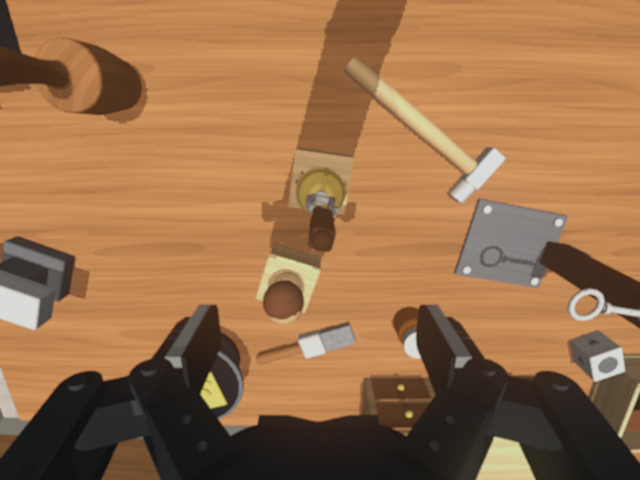

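```bash
python3 - <<'E'
import cv2
i=cv2.imread('pics/w1.png')[145:265,265:375];cv2.imwrite('pics/w1c.png',cv2.resize(i,None,fx=5,fy=5,interpolation=cv2.INTER_CUBIC))
E
```

```text
(no output)
```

View pics/w1c.png

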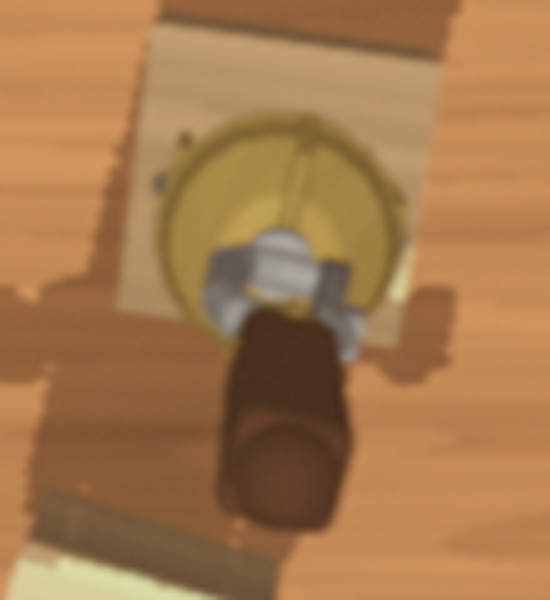

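```bash
python3 - <<'E'
from h import *
import pickle
np.set_printoptions(precision=1,suppress=True)
w=pickle.load(open('w1.pkl','rb'));a,b=pickle.load(open('f0.pkl','rb'))
print('top',atz(w,[[145+475/5,265+283/5]],297.))
c=lambda u,v:[145+v/5,265+u/5]
B=atz(w,[c(158,20),c(442,60),c(398,347),c(117,308)],50.);print(B,B.mean(0))
for f,n,box in((w,'w',(205,252,305,340)),(a,'s',(205,245,195,225)),(b,'d',(130,180,415,440))):
    I=np.argwhere(np.ones((480,640)));I=I[(I[:,0]>=box[0])&(I[:,0]<box[1])&(I[:,1]>=box[2])&(I[:,1]<box[3])]
    p=px2w(f,I);p=p[(f['z_map'][I[:,0],I[:,1]]>0)&(p[:,2]>236)&(p[:,2]<305)]
    print(n,len(p),p.min(0),p.max(0),np.median(p,0))
    r=cv2.minAreaRect(p[(p[:,2]<294)][:,:2].astype(np.float32));print(r)
    q=p[p[:,2]>294];print(' top',len(q),q.mean(0) if len(q) else '')
E
```

```text
top [[ 450.5 -132.3  297. ]]
[[ 406.3 -163.8   50. ]
 [ 416.7  -86.7   50. ]
 [ 497.4  -96.6   50. ]
 [ 486.1 -176.8   50. ]] [ 451.6 -131.    50. ]
w 998 [ 441.  -142.7  236. ] [ 460.5 -122.6  303. ] [ 445.  -132.7  292.3]
((450.8193664550781, -132.4995880126953), (18.05813980102539, 17.83527946472168), 75.69400024414062)
 top 390 [ 449.8 -132.6  299.1]
s 348 [ 442.5 -144.   236.3] [ 463.5 -124.9  303.9] [ 459.2 -135.9  277.1]
((455.33514404296875, -136.28744506835938), (22.118515014648438, 15.126214027404785), 40.743438720703125)
 top 80 [ 454.2 -134.8  299. ]
d 457 [ 441.4 -137.4  236.1] [ 461.6 -119.5  303.3] [ 450.1 -124.8  271.4]
((451.5610046386719, -129.4850616455078), (18.207130432128906, 18.8907527923584), 78.28050231933594)
 top 69 [ 450.6 -128.6  298.7]
```

```bash
python3 - <<'E'
from h import *
np.set_printoptions(precision=2,suppress=True)
manip.move_linear([451.2,-132.3,330],ori=down(80),speed=200)
print(manip.move_linear([451.2,-132.3,253],speed=120,contact_N=15))
s0=manip.get_state();print(s0['t'],s0['ee_pos'],s0['wrist_force'])
manip.grip(10)
s=manip.get_state();print(s['gripper_width'],s['wrist_force'],s['wrist_torque'])
manip.move_linear([451.2,-132.3,320],speed=100)
manip.dwell(.2)
s=manip.get_state();print(s['t'],s['ee_pos'],s['gripper_width'],s['wrist_force'],s['wrist_torque'])
for n in('side','scene','wrist'): save(manip.grab_frame(n),n+'2')
E
python3 -c "
import cv2,numpy as np
a=cv2.imread('pics/side2.png')[80:320,330:530];b=cv2.imread('pics/scene2.png')[160:400,130:330]
cv2.imwrite('pics/l2.png',cv2.resize(np.hstack([a,b]),None,fx=2,fy=2))"
```

```text
False
7.8083 [ 451.85 -132.58  253.81] [ 0.05 -0.34  0.61]
17.453486205085852 [-2.36  0.42  3.54] [ 0.05  0.14 -0.04]
9.45 [ 450.81 -132.24  319.43] 17.862360358824187 [-0.51 -0.75 -4.04] [-0.03  0.05 -0.02]
```

View pics/l2.png

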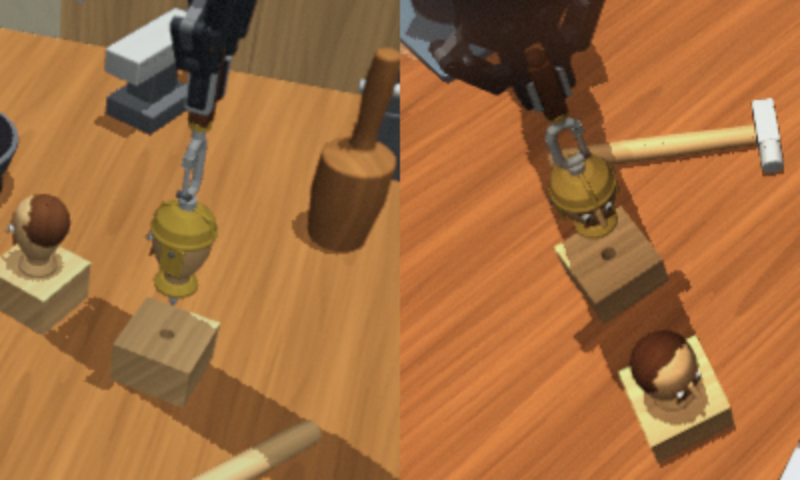

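View pics/wrist2.png

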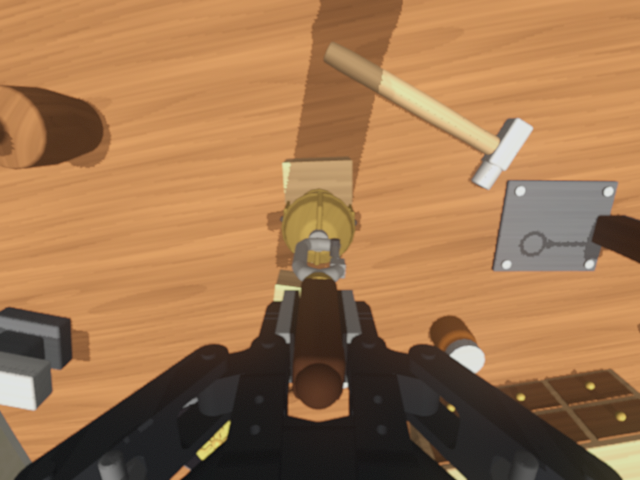

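```bash
python3 - <<'E'
from h import *
import pickle
np.set_printoptions(precision=2,suppress=True)
u=np.array([np.cos(np.radians(80)),np.sin(np.radians(80)),0]);R=np.array([552.8,137.7,205])
p=R-40*u
manip.move_linear([p[0],p[1],320],ori=down(80),speed=150)
manip.move_linear([p[0],p[1],274],speed=80)
manip.dwell(.3)
s=manip.get_state();print(s['t'],s['ee_pos'],s['wrist_force'],s['wrist_torque'])
F=[manip.grab_frame(n) for n in('scene','side','wrist')]
for f,n in zip(F,('scene3','side3','wrist3')):
    save(f,n)
    for l in('grip','crook','nose_end','foot'):
        for x in manip.spot_point(l,f)[:1]: print(n,l,x['confidence'],np.array(x['at'])*[480,640])
pickle.dump(F,open('f3.pkl','wb'))
q=s['ee_pos'].copy();q[2]-=51
for f,n in zip(F,('sc','sd','w')): print(n,'pred crook',w2px(f,[q,q+[0,0,62],q-[0,0,178], R, R+16.5*u,q+11.5*u-[0,0,11.5]]))
def crop(f,x,y,w,h,k): return cv2.resize(f['image'][y:y+h,x:x+w,::-1],None,fx=k,fy=k,interpolation=cv2.INTER_CUBIC)
cv2.imwrite('pics/c3a.png',crop(F[0],310,130,110,140,4));cv2.imwrite('pics/c3b.png',crop(F[1],230,190,130,150,4));cv2.imwrite('pics/c3c.png',crop(F[2],240,150,260,200,3))
E
```

```text
12.4333 [546.05  98.38 274.36] [ 0.16 -0.09 -4.84] [ 0.03 -0.02 -0.02]
scene3 grip 0.79 [173.52 347.9 ]
scene3 crook 0.69 [194.3  344.51]
scene3 nose_end 0.62 [190.42 353.22]
scene3 foot 0.91 [246.72 343.23]
side3 grip 0.93 [215.9  324.67]
side3 crook 0.59 [245.28 324.29]
side3 nose_end 0.71 [259.3  318.98]
side3 foot 0.91 [323.18 324.61]
wrist3 grip 0.7 [330.29 315.78]
wrist3 nose_end 0.96 [261.12 339.07]
sc pred crook [[193.29 347.11]
 [170.88 347.81]
 [245.19 345.49]
 [189.52 363.59]
 [185.53 370.39]
 [194.29 351.88]]
sd pred crook [[248.47 322.82]
 [217.07 322.01]
 [320.94 324.67]
 [273.72 308.43]
 [280.91 302.06]
 [258.57 318.78]]
w pred crook [[271.16 317.7 ]
 [332.6  317.72]
 [202.59 317.68]
 [258.97 380.39]
 [258.95 406.22]
 [263.47 336.33]]
```

View pics/c3a.png

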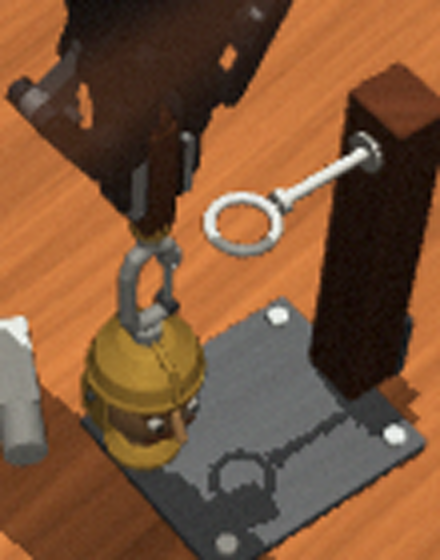

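View pics/c3b.png

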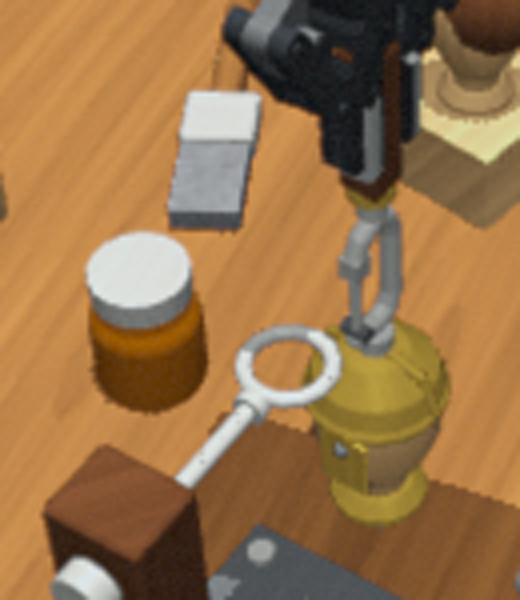

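View pics/c3c.png

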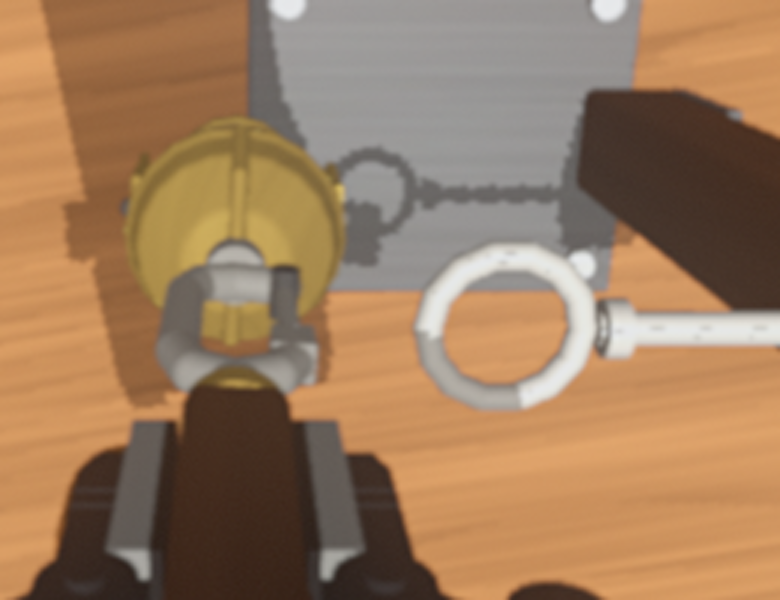

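```bash
python3 - <<'E'
from h import *
import pickle
np.set_printoptions(precision=2,suppress=True)
u=np.array([np.cos(np.radians(80)),np.sin(np.radians(80)),0]);R=np.array([552.8,137.7,205])+u
def go(d,z,sp,c):
    p=R-d*u; r=manip.move_linear([p[0],p[1],z],speed=sp,contact_N=c)
    s=manip.get_state();q=(R-s['ee_pos'])@u
    print(d,z,r,s['t'],s['ee_pos'],'xring %.1f'%q,s['wrist_force'],'fu %.2f'%(s['wrist_force']@u),s['wrist_torque'],s['gripper_width']);return r
go(20,274,40,6)
for d in(14,10,6,3):
    if go(d,274,20,10): break
F=[manip.grab_frame(n) for n in('scene','side','wrist')]
def crop(f,x,y,w,h,k): return cv2.resize(f['image'][y:y+h,x:x+w,::-1],None,fx=k,fy=k,interpolation=cv2.INTER_CUBIC)
cv2.imwrite('pics/c4a.png',crop(F[0],310,130,110,140,4));cv2.imwrite('pics/c4b.png',crop(F[1],230,190,130,150,4));cv2.imwrite('pics/c4c.png',crop(F[2],240,190,160,140,4))
E
```

```text
20 274 False 13.8583 [549.45 118.85 273.96] xring 20.1 [ 0.53  0.98 -3.77] fu 1.06 [-0.13  0.02 -0.01] 17.616016245650986
14 274 False 14.3083 [550.6  124.31 273.99] xring 14.6 [ 0.02 -2.55 -4.01] fu -2.51 [-0.66 -0.06  0.01] 18.11191496195433
10 274 False 14.6583 [551.3  128.81 273.96] xring 10.0 [-0.02 -3.22 -3.87] fu -3.17 [-0.82 -0.09 -0.01] 17.542596408585773
6 274 False 15.0083 [551.68 133.06 273.76] xring 5.8 [-0.1  -2.98 -5.8 ] fu -2.95 [-0.8  -0.02  0.03] 17.6202529338769
3 274 False 15.3083 [552.2  136.08 273.79] xring 2.7 [-0.55 -2.71 -5.27] fu -2.76 [-0.72  0.09  0.03] 17.803888438879362
```

View pics/c4a.png

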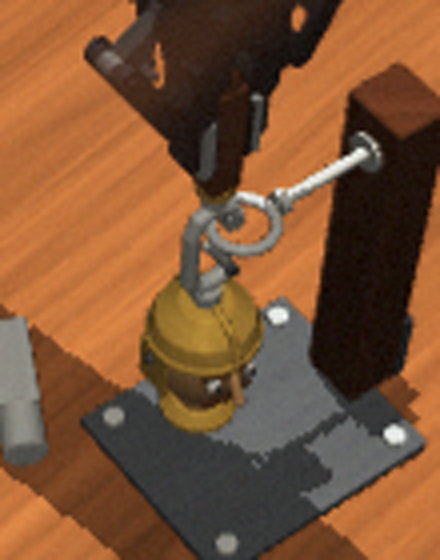

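View pics/c4b.png

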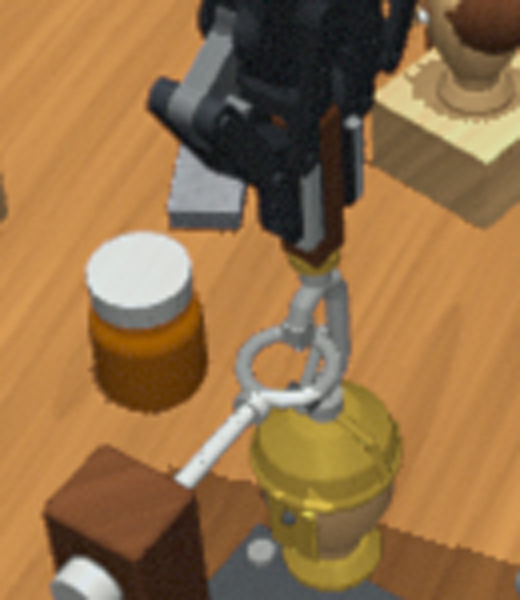

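View pics/c4c.png

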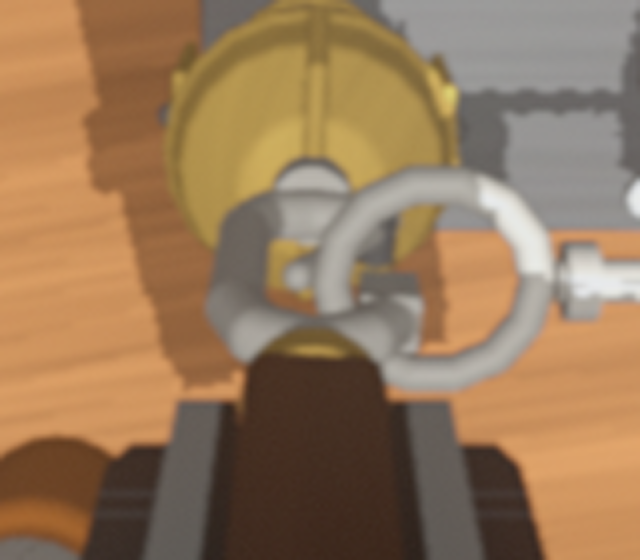

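```bash
python3 - <<'E'
from h import *
np.set_printoptions(precision=2,suppress=True)
u=np.array([np.cos(np.radians(80)),np.sin(np.radians(80)),0]);R=np.array([552.8,137.7,205])+u
def go(d,z,sp,c):
    p=R-d*u; r=manip.move_linear([p[0],p[1],z],speed=sp,contact_N=c)
    s=manip.get_state();q=(R-s['ee_pos'])@u
    print(d,z,r,s['t'],s['ee_pos'],'xring %.1f'%q,s['wrist_force'],'fu %.2f'%(s['wrist_force']@u),s['wrist_torque'],s['gripper_width']);return r
go(2,274,20,8)
for z in(270,266,262,259,257):
    if go(2,z,20,6): break
F=[manip.grab_frame(n) for n in('scene','side','wrist')]
def crop(f,x,y,w,h,k): return cv2.resize(f['image'][y:y+h,x:x+w,::-1],None,fx=k,fy=k,interpolation=cv2.INTER_CUBIC)
cv2.imwrite('pics/c5a.png',crop(F[0],310,130,110,140,4));cv2.imwrite('pics/c5b.png',crop(F[1],230,190,130,150,4));cv2.imwrite('pics/c5c.png',crop(F[2],240,190,160,140,4))
E
```

```text
2 274 False 15.7083 [552.48 136.76 273.95] xring 2.0 [-1.37 -2.87 -5.23] fu -3.06 [-0.7   0.3   0.07] 17.556136196660436
2 270 False 16.0583 [552.6  137.39 269.49] xring 1.3 [ 0.84 -0.68 -9.65] fu -0.52 [-0.16 -0.36 -0.  ] 17.837525172053184
2 266 False 16.4083 [552.84 137.25 266.27] xring 1.4 [ 0.64 -0.11 -3.4 ] fu 0.00 [-0.01 -0.03  0.01] 17.579712465198575
2 262 False 16.7583 [552.53 136.77 261.9 ] xring 2.0 [ 0.5   0.52 -3.51] fu 0.60 [ 0.02 -0.03  0.02] 17.56338124480842
2 259 False 17.0583 [552.51 136.71 258.83] xring 2.0 [ 1.   -0.55 -3.95] fu -0.37 [-0.08  0.02  0.03] 17.568749278910925
2 257 False 17.3083 [552.98 136.73 257.31] xring 1.9 [ 1.05 -0.92 -1.7 ] fu -0.72 [-0.03 -0.04 -0.01] 17.421121298300214
```

View pics/c5a.png

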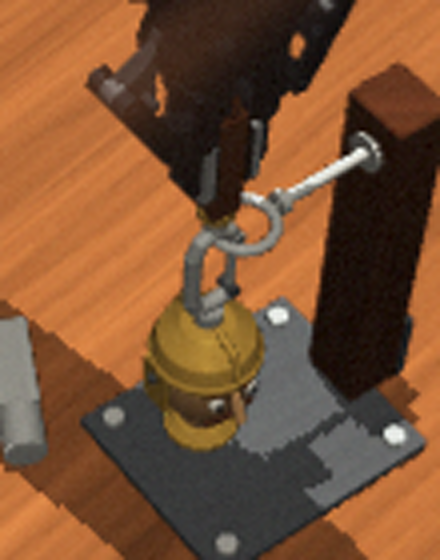

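View pics/c5b.png

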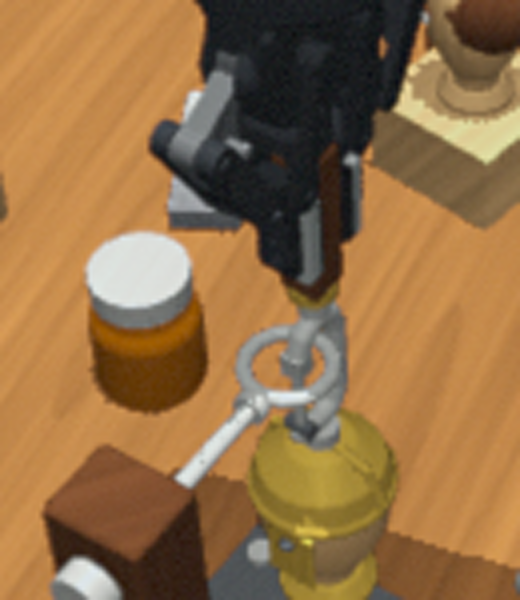

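View pics/c5c.png

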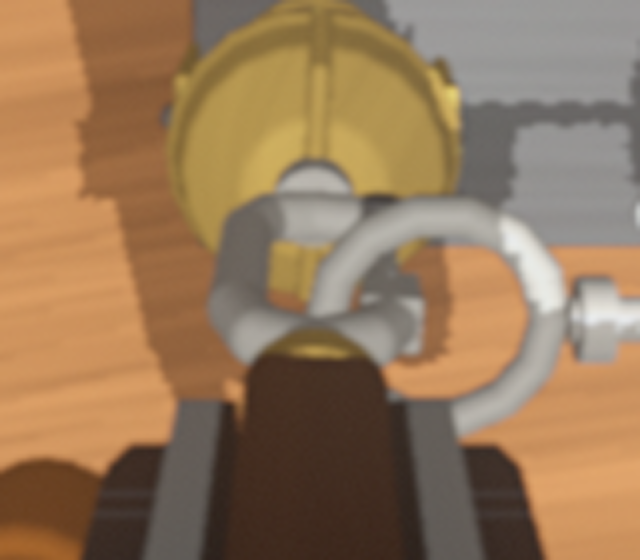

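```bash
python3 - <<'E'
from h import *
np.set_printoptions(precision=2,suppress=True)
u=np.array([np.cos(np.radians(80)),np.sin(np.radians(80)),0]);R=np.array([552.8,137.7,205])+u
for z in(256.5,256,255.5,255,254.5,254):
    p=R-2*u; r=manip.move_linear([p[0],p[1],z],speed=10,contact_N=5)
    manip.dwell(.1);s=manip.get_state();print(z,r,s['t'],s['ee_pos'],s['wrist_force'],s['wrist_torque'])
    if r or s['wrist_force'][2]>-0.3: break
F=manip.grab_frame('wrist');save(F,'w6')
E
```

```text
256.5 False 17.8083 [553.   136.71 256.95] [-0.4  -0.83  3.77] [-0.09  0.03 -0.01]
```

```bash
python3 - <<'E'
from h import *
np.set_printoptions(precision=2,suppress=True)
manip.grip(50);s=manip.get_state();print(s['t'],s['gripper_width'],s['wrist_force'])
manip.dwell(.3)
F=[manip.grab_frame(n) for n in('scene','side','wrist')]
def crop(f,x,y,w,h,k): return cv2.resize(f['image'][y:y+h,x:x+w,::-1],None,fx=k,fy=k,interpolation=cv2.INTER_CUBIC)
cv2.imwrite('pics/c7.png',np.hstack([crop(F[0],310,130,100,140,4),crop(F[1],250,190,100,140,4)]));save(F[2],'w7')
E
```

```text
18.275 50.13204324267598 [ 0.52  0.43 -0.01]
```

View pics/c7.png

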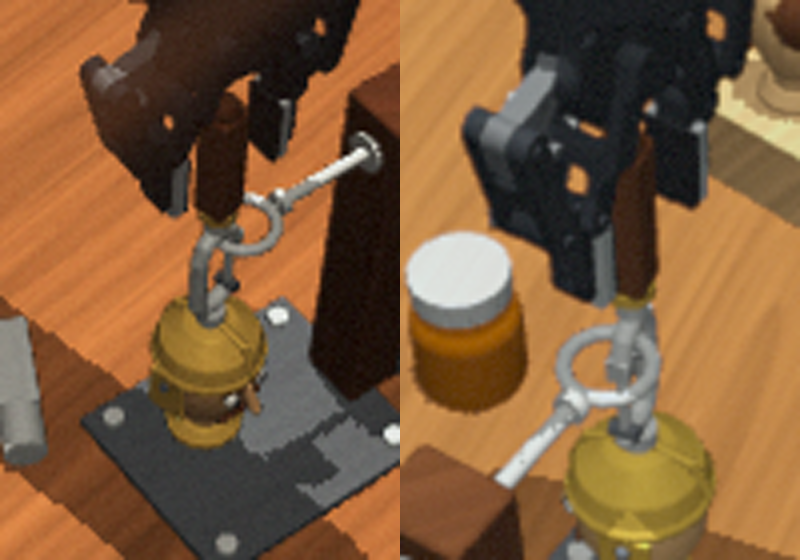

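View pics/w7.png

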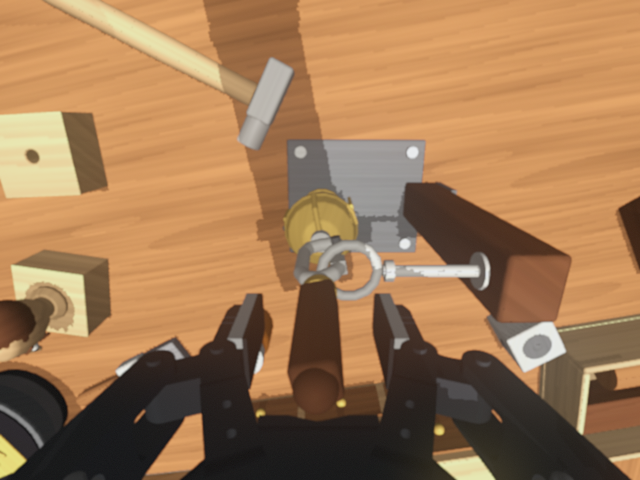

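Hanging freely with the gate shut. Retreating straight up, letting it settle, and checking.

```bash
python3 - <<'E'
from h import *
np.set_printoptions(precision=2,suppress=True)
p=manip.get_state()['ee_pos']
print(manip.move_linear([553,136.7,330],speed=60,contact_N=8))
manip.move_linear([553,136.7,420],speed=120)
def crop(f,x,y,w,h,k): return cv2.resize(f['image'][y:y+h,x:x+w,::-1],None,fx=k,fy=k,interpolation=cv2.INTER_CUBIC)
def views():
    return [manip.grab_frame(n) for n in('scene','side')]
manip.dwell(3);A=views();manip.dwell(.27);B=views()
for l in('grip','crook','foot'):
    x=[manip.spot_point(l,f) for f in B]
    if all(x):
        r=[np.array(k[0]['at'])*[480,640] for k in x];print(l,r,*tri(B[0],r[0],B[1],r[1]))
for f,g,b in((A[0],B[0],(310,400,130,270)),(A[1],B[1],(250,350,190,350))):
    s=np.s_[b[2]:b[3],b[0]:b[1]];d=np.abs(f['image'][s].astype(int)-g['image'][s]).max(2);print('diff',d.mean(),(d>40).sum())
cv2.imwrite('pics/c8.png',np.hstack([crop(B[0],310,130,100,140,4),crop(B[1],250,190,100,140,4)]));save(B[0],'scene8')
print(manip.get_state()['t'])
E
```

```text
False
grip [array([172.18, 365.5 ]), array([241.1 , 306.88])] [557.17 131.41 263.82] 3.160550700520501
crook [array([189.7 , 359.42]), array([271.1 , 309.31])] [550.74 132.16 206.73] 5.637991323174388
foot [array([241.39, 362.62]), array([347.42, 309.63])] [556.08 143.58  20.93] 0.684982607283788
diff 3.3025396825396824 0
diff 2.478125 0
24.7667
```

View pics/c8.png

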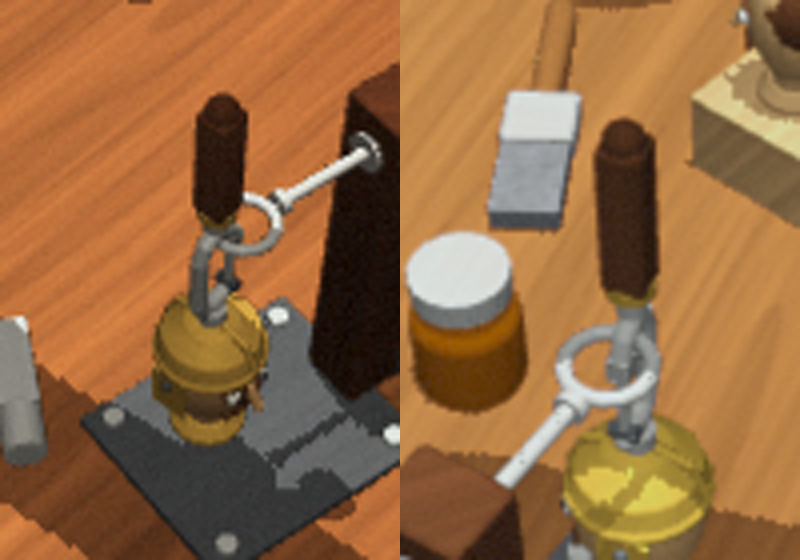

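View pics/scene8.png

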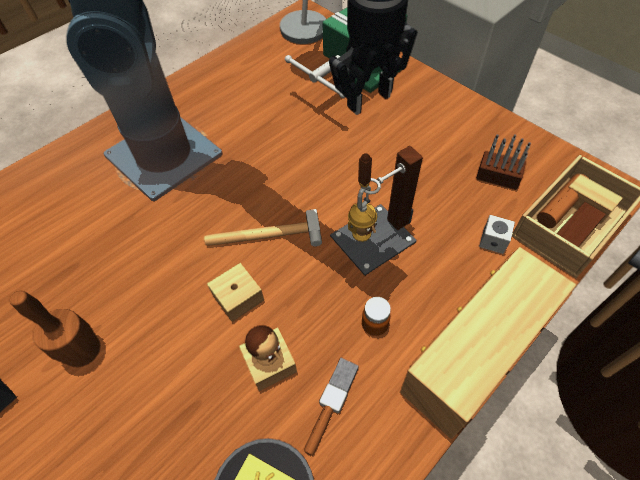

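```bash
python3 -c "
from workcell import manip
print(manip.close_job())"
```

```text
the job is handed in; nothing more can be done
None
```

I lifted the iron out of its block by the grip and pushed its gate open against the eye-bolt ring, using about 3 N. I then lowered it until the ring sat in the bow and the gate snapped shut, let go, and backed the arm off upward. The job went in at about 25 s of the 51 s allowed, and the interface gives no verdict.

My last checks, from the pictures after letting go:
- **Hook and gate:** the ring bar is in the bow, the nose is through the ring, and the gate looks shut.
- **Position:** the crook measured about 206.7 mm high against the ring's 205 mm. The iron leans about 0.05 rad, within the 0.25 rad limit.
- **At rest:** two pairs of pictures about 0.3 s apart showed no visible movement, and the gripper is clear of everything.
- **Bare head and jar:** both are where they were at the start.

The network's two-camera fix on the crook disagreed with itself by about 5.6 mm. For the hook's seating I therefore relied on the close-up pictures and on the wrist force, which showed the weight passing to the ring where expected.

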